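# Turn a finish-sample leaf in the ring binder

## Robot

A 6-joint arm with a two-finger parallel gripper is mounted at the origin on the work surface. World frame = base frame: x ahead of the robot, y to its left, z up, the work surface at z = 0. Lengths are in m, angles in degrees, forces in N, time in s.
With the tool pointing down it reaches from about 0.325 to 0.775 m from the base axis. Payload 5.5 kg.
Tool frame: the origin (TCP) lies between the finger pads; the fingertips stand 14 mm ahead of it and the grasp point (between the pads) lies 5 mm behind it; z points along the fingers, x is the direction in which the jaws open and shut, and the axes are right-handed (so a half turn about z gives the same grasp; the last joint's range is limited). The gripper opens to 85 mm and grips with 20 to 120 N. Pads are 22 mm wide; open, the fingers measure 114 mm over their backs; the gripper's body (76 mm by 85 mm) begins 54 mm behind the grasp point. The pads swing forward as they close: fully open they stand 13 mm farther back than shut.
Start: joints at [-69.654, 5.22, 70.514, -0, 104.267, -3.249], TCP at [0.24, -0.55, 0.245] pointing down, gripper open.
Joint ranges: [-164.24, 164.24], [-49.07, 125.15], [9.68, 141.18], [-86.29, 266.29], [3.28, 154.24], [-151.56, 151.56]. Speed limits (degrees/s): [147.25, 147.25, 172.46, 180, 180, 180].

## Interface

Orientations are given as [roll, pitch, yaw] about the fixed x, y, z axes, in that order (R = Rz(yaw) Ry(pitch) Rx(roll)).
In Python, from rig import * gives the robot as it stands. The module is installed in compiled form; this text tells all that it offers.
- The arm moves only by the tool play_rows, never from a script. Its argument "deltas" is a list of rows, each an object with "twist": the turn, a rotation vector about the tool's x, y, z in degrees, a list of three; "translation": the shift along the tool's x, y, z in cm, a list of three; "grip": the finger opening in cm, from 0 to 8.54. In form: [{"twist": [wx, wy, wz], "translation": [tx, ty, tz], "grip": grip}, ...]. A call has 1 to 20 rows; each row is the pose to reach, as a shift and turn from the pose commanded when the call began, along the tool's axes at that moment; what a row does not reach only later rows make up. A row lasts 1/12 s, in which the tool goes at most 41.7 mm and 7.16 degrees, less where a joint would pass 70% of its speed; a pose out of reach is approached as far as the arm can. A call with a gripper value outside its range is refused whole. The fingers move at their own pace and stop on an object; "newtons" is the grip in N (left out, the last holds). Time passes only in rows, so rows that repeat a pose let the fingers close. It gives the time, the measured TCP pose, the force and the opening at its end, in the units of the state.
- sense(): the state, without advancing time (a new reading comes with each control period).
- camera(name): name is "scene" or "top"; returns the picture (480x640x3 uint8, blue, green, red); there is no depth.
- get_calibration(name): a dict with "K" (3x3 intrinsics, pixels), "pose" (4x4, takes a point from camera to world coordinates). Camera axes: x right, y down, z forward; pixel columns grow to the right and rows downward; lengths in m; the calibration is good to about 2 mm. A picture is of the moment at which its call begins. get_calibration takes no time and is no camera call.
- finish_job(): hands the job in, once; it reports no verdict.
The state is a dict: "t": time; "joint_pos": joint angles; "qvel": joint speeds; "effort": joint torques, N m; "tcp_pos": TCP position; "ee_rot": TCP orientation; "ft_force": force on the tool from outside, world axes, zero at the start; "ft_torque": the same for the moment, N m; "width": finger opening in m.
Only numpy, scipy, OpenCV 4.12 (cv2) and the standard library are available. Lean on these libraries where they do the work, as an engineer would, in place of code of your own. Each camera call takes 0.05 s, during which the arm holds its last target.

## Task

The open sample binder holds two stiff wooden leaves on its rings, a wide one on three rings and a narrow one on two. Turn the wide leaf across its rings so that it lies flat on the other side of the binder and shows its other face, with the three metal discs, then let go of it. Leave the narrow leaf lying where it is.

Things in the scene. Friction and masses are not known exactly. Their poses are not given: they have to be found in the camera images.
- wide_leaf (a joint): Angle of the wide leaf, rad: 0 = flat on its starting side, pi/2 = upright, pi = flat on the other side (0 and pi are stops). Stiff dark wood, 120 mm along the rings, 89 across, 5 thick, about 110 g, on three steel rings 52 mm across. A 14 mm wide tongue on its outer edge ends in a black round crossbar, the pull. Turns easily and falls over if let go half-way. Three metal discs on the hidden face.
- wide_leaf_pull (a point): Centre of the wide leaf's pull: a round bar 14 mm thick, 24 mm long, parallel to the ring axis, 140 mm from it, 33 mm beyond the board's edge. When the leaf is flat it is 44 mm above bare worktop. Pinched on its two flat ends it pivots between the fingers as the leaf turns. Axes turn with the leaf: x along the bar, y from rings to pull, z out of the face first up.
- wide_leaf_hinge (a point): Point on the ring axis (ring centres) level with the wide leaf's middle, 44 mm above the worktop, on the fixed binder. x along the axis, y level to the side where both leaves start, z up. The pull goes from +y over +z to -y on a 140 mm radius. Sample stacks on both sides reach 107 mm from the axis, 39 mm high; the grey cover 118 mm; ring tops 70 mm above the worktop.
- narrow_leaf (a joint): Angle of the narrow leaf, measured in the same way; starts at 0 and is to stay there. Like the wide leaf and with the same pull, but 60 mm along the rings, on two rings. Its pull lies 100 mm from the wide leaf's pull, towards -x of the ring axis (the side nearer the robot).

How it is judged:
By the outcome, as a careful person would: the job done as asked, in the order asked, and still so for the second after the job is handed in, with the robot touching nothing.
It also fails if it takes over 37 s, if anything falls off the work surface, if the arm or the gripper's body presses on something with over 40 N, if the wrist force passes 120 N, or if a joint passes its speed limit or range.

## Working session

There is one attempt and no reset: what is moved stays moved. The work goes in short steps, Python scripts to look and compute and a tool call to move; the robot and the scene stay as the last step left them, time stands still between calls to the robot, and variables do not carry over. Pictures are saved under pics/ and viewed, and the job is handed in when it is done.

Besides the shell and the picture viewer there is one more tool, called after "Call:" as a command line: name --argument value ..., lists and objects as JSON in quotes. play_rows: Moves the arm, as the interface text tells. Its arguments: {"type":"object","properties":{"deltas":{"type":"array","items":{"type":"object","properties":{"twist":{"type":"array","items":{"type":"number"}},"translation":{"type":"array","items":{"type":"number"}},"grip":{"type":"number"}}}},"newtons":{"type":"number"}},"required":["deltas"]}

```bash
mkdir -p pics; python3 - <<'E'
from rig import *
import cv2
for n in("top","scene"):
    cv2.imwrite(f"pics/{n}0.png",camera(n)); c=get_calibration(n); print(n,c)
print(sense())
E
```

```text
top {'K': array([[529.76303056,   0.        , 317.46337094],
       [  0.        , 529.76303056, 244.67785341],
       [  0.        ,   0.        ,   1.        ]]), 'pose': array([[-0.01465987, -0.99606284,  0.0874294 ,  0.46208205],
       [-0.99959172,  0.01674401,  0.02315241,  0.10289146],
       [-0.02452517, -0.0870543 , -0.99590163,  0.76778467],
       [ 0.        ,  0.        ,  0.        ,  1.        ]])}
scene {'K': array([[502.02348857,   0.        , 317.51173844],
       [  0.        , 502.02348857, 235.64788142],
       [  0.        ,   0.        ,   1.        ]]), 'pose': array([[-0.1415373 ,  0.53692434, -0.83167268,  1.04443885],
       [ 0.98992537,  0.08004785, -0.11679081,  0.17213242],
       [ 0.00386578, -0.83982415, -0.54284478,  0.44499119],
       [ 0.        ,  0.        ,  0.        ,  1.        ]])}
{'t': 0.1, 'joint_pos': array([-6.96540839e+01,  5.26207133e+00,  7.05770779e+01, -3.02661883e-04,
        1.04269032e+02, -3.24951945e+00]), 'qvel': array([-0.00651919, -0.12477202, -0.11310854, -0.03681003,  0.09315866,
       -0.0233789 ]), 'effort': array([ 1.61406686e-03, -4.60214424e+01, -4.19220579e+01, -1.88886447e-04,
        1.06594784e-02,  1.21513867e-05]), 'tcp_pos': array([ 0.24006865, -0.54961073,  0.24420902]), 'ee_rot': array([-1.79994161e+02,  1.08024318e-01, -6.64046333e+01]), 'ft_force': array([-0.24340503, -0.35402325, -0.75035918]), 'ft_torque': array([0.03511304, 0.04782391, 0.00095548]), 'width': 0.08537185088279563}
```

View pics/top0.png

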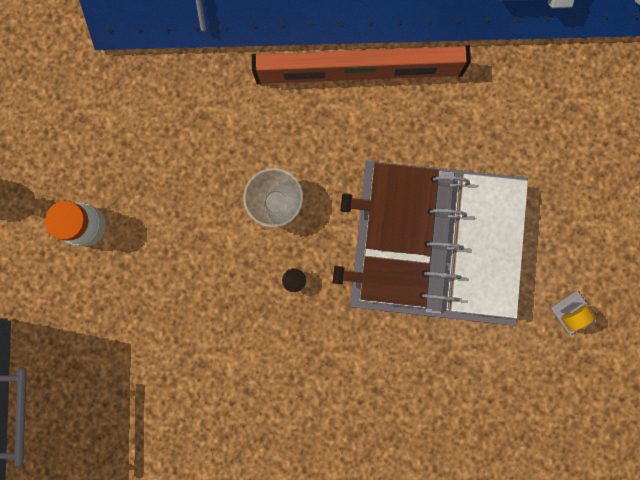

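View pics/scene0.png

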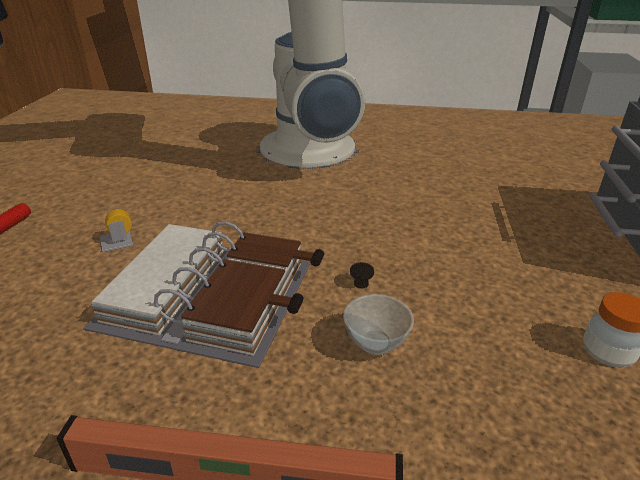

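```bash
cat > h.py <<'E'
from rig import *
import numpy as np, cv2
def ray(n,u,v):
    c=get_calibration(n);K=c["K"];P=c["pose"]
    d=P[:3,:3]@np.linalg.solve(K,[u,v,1.]);return P[:3,3],d
def onz(n,u,v,z):
    o,d=ray(n,u,v);return o+d*(z-o[2])/d[2]
def proj(n,p):
    c=get_calibration(n);q=c["K"]@(np.linalg.inv(c["pose"])@np.r_[p,1])[:3];return q[:2]/q[2]
E
python3 - <<'E'
from h import *
im=cv2.imread("pics/top0.png")
m=(im.max(2)<45).astype(np.uint8)
n,l,s,c=cv2.connectedComponentsWithStats(m)
for i in range(1,n):
    if s[i,4]>40: print(s[i],c[i], onz("top",*c[i],.048))
im2=cv2.imread("pics/scene0.png")
m=(im2.max(2)<45).astype(np.uint8)
n,l,s,c=cv2.connectedComponentsWithStats(m)
for i in range(1,n):
    if s[i,4]>40 and 200<c[i][1]<350: print('scene',s[i],c[i], onz("scene",*c[i],.044))
cv2.imwrite("pics/crop.png",cv2.resize(im[150:340,250:540],None,fx=2.7,fy=2.7,interpolation=2))
cv2.imwrite("pics/crop2.png",cv2.resize(im2[200:380,80:420],None,fx=2.3,fy=2.3,interpolation=2))
E
```

```text
[459  46  11  31  98] [465.81632653  61.17346939] [ 0.77908283 -0.09142349  0.048     ]
[252  55   8  29  85] [254.48235294  68.94117647] [0.77534239 0.20475104 0.048     ]
[395  68  42   7 214] [414.92990654  71.23831776] [ 0.76633978 -0.02022028  0.048     ]
[284  73  41   6 189] [304.34391534  75.4973545 ] [0.76404877 0.13455464 0.048     ]
[341 195  10  17 129] [346.20930233 202.64341085] [0.58249178 0.07933107 0.048     ]
[334 267  10  17 116] [338.60344828 274.34482759] [0.48440256 0.09153993 0.048     ]
[285 270  20  21 229] [296.2489083  280.23580786] [0.47730125 0.14914203 0.048     ]
[  0 320  10  55 522] [  4.27969349 346.60727969] [0.39317775 0.5480438  0.048     ]
[  0 382   8  70 499] [  3.1503006  414.84769539] [0.30246161 0.54617896 0.048     ]
[  0 460   6  20 105] [  2.14285714 469.18095238] [0.23165626 0.54486993 0.048     ]
scene [310 250  14  16 148] [316.64189189 257.47972973] [0.48515871 0.09252231 0.044     ]
scene [350 263  24  25 434] [361.35023041 273.97235023] [0.51360625 0.15611171 0.044     ]
scene [287 294  16  20 214] [294.79439252 303.21495327] [0.58418851 0.07995267 0.044     ]
```

View pics/crop.png

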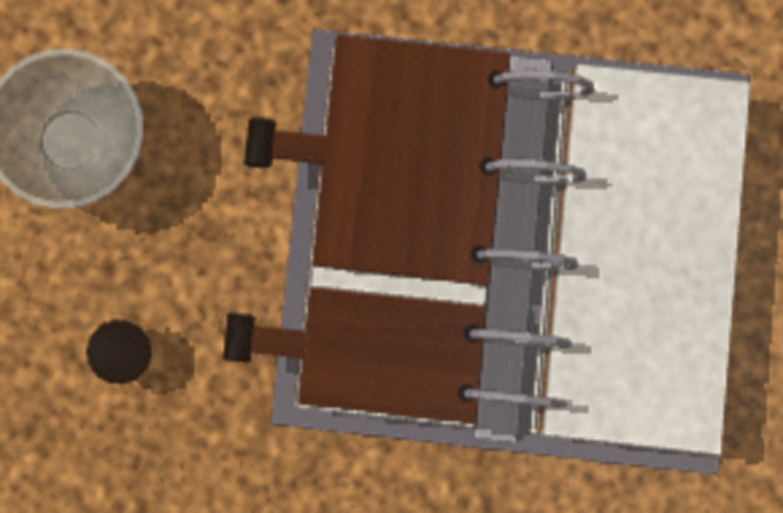

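View pics/crop2.png

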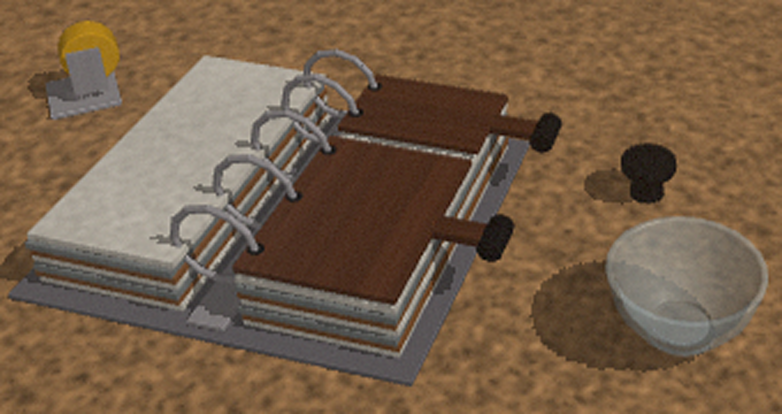

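```bash
cat >> h.py <<'E'
from scipy.spatial.transform import Rotation as Ro
def todelta(cur_pos,cur_rpy,pos,rpy):
    A=Ro.from_euler('xyz',cur_rpy,degrees=True);B=Ro.from_euler('xyz',rpy,degrees=True)
    return (A.inv().apply(np.array(pos)-cur_pos)*100).round(3),(A.inv()*B).as_rotvec(degrees=True).round(2)
E
python3 - <<'E'
from h import *
print(todelta([.24,-.55,.245],[180,0,-66.4],[.583,.0793,.13],[180,0,-7.1]))
a=np.radians(-7.1);e=np.array([np.cos(a),np.sin(a),0]);n=np.array([-e[1],e[0],0])
P=np.array([.583,.0793,.044]);H=P-.14*n
print(H,H-.14*n)
for s in(-.15,-.06,0,.06): print(proj("top",H+s*e), proj("top",H+s*e+[0,0,.026]))
# edges angle of cover: left edge px
for u,v in((313+0,30),(273,425),(749,75),(719,472)): print(onz("top",250+u/2.7,150+v/2.7,.002))
E
```

```text
(array([-43.935, -56.625,  11.5  ]), array([  0. ,   0. , -59.3]))
[ 0.56569579 -0.05962647  0.044     ] [ 0.54839159 -0.19855294  0.044     ]
[437.98814377 323.12236329] [442.03533367 324.33248892]
[443.9335137  256.80831445] [448.15819065 255.53531581]
[447.82839917 213.36515973] [452.16673401 210.49483026]
[451.66965333 170.52020328] [456.11805448 166.0973081 ]
[0.65127823 0.04771338 0.002     ]
[0.43818671 0.07374717 0.002     ]
[ 0.62176796 -0.18590464  0.002     ]
[ 0.41038173 -0.15993617  0.002     ]
```

Call:
play_rows --deltas '[{"twist":[0,0,-3],"translation":[-2.2,-2.8,0.5],"grip":5},{"twist":[0,0,-6.3],"translation":[-4.6,-6,1],"grip":5},{"twist":[0,0,-9.5],"translation":[-7,-9,1.5],"grip":5},{"twist":[0,0,-12.7],"translation":[-9.4,-12.1,2],"grip":5},{"twist":[0,0,-15.9],"translation":[-11.8,-15.2,2.5],"grip":5},{"twist":[0,0,-19.1],"translation":[-14.2,-18.3,3],"grip":5},{"twist":[0,0,-22.3],"translation":[-16.6,-21.4,3.5],"grip":5},{"twist":[0,0,-25.6],"translation":[-19,-24.5,4],"grip":5},{"twist":[0,0,-28.8],"translation":[-21.4,-27.6,4.5],"grip":5},{"twist":[0,0,-32],"translation":[-23.8,-30.7,5],"grip":5},{"twist":[0,0,-35.3],"translation":[-26.2,-33.8,5.6],"grip":5},{"twist":[0,0,-38.6],"translation":[-28.6,-36.9,6.3],"grip":5},{"twist":[0,0,-41.9],"translation":[-31,-40,7],"grip":5},{"twist":[0,0,-45.1],"translation":[-33.4,-43.1,7.7],"grip":5},{"twist":[0,0,-48.4],"translation":[-35.8,-46.2,8.5],"grip":5},{"twist":[0,0,-51.6],"translation":[-38.2,-49.3,9.3],"grip":5},{"twist":[0,0,-54.9],"translation":[-40.6,-52.4,10.2],"grip":5},{"twist":[0,0,-57.8],"translation":[-42.8,-55.2,11],"grip":5},{"twist":[0,0,-59.3],"translation":[-43.94,-56.63,11.5],"grip":5},{"twist":[0,0,-59.3],"translation":[-43.94,-56.63,11.5],"grip":5}]' --newtons 40

```text
t: 1.77
tcp_pos: [0.5832, 0.0831, 0.1274]
ee_rot: [-180.0, 0.2, -6.8]
ft_force: [-1.2, 1.2, -0.9]
width: 0.0502
```

```bash
python3 - <<'E'
from h import *
s=sense();print(s['t'],s['tcp_pos'],s['ee_rot'],s['width'],s['joint_pos'])
for n in("top","scene"): cv2.imwrite(f"pics/{n}1.png",camera(n))
E
```

```text
1.7667 [0.58315589 0.08314683 0.12739271] [-179.96676162    0.22700863   -6.79139109] 0.05023182403645472 [4.76229926e+00 4.21350468e+00 8.35165253e+01 7.81049490e-02
 9.24857195e+01 1.15569967e+01]
```

View pics/scene1.png

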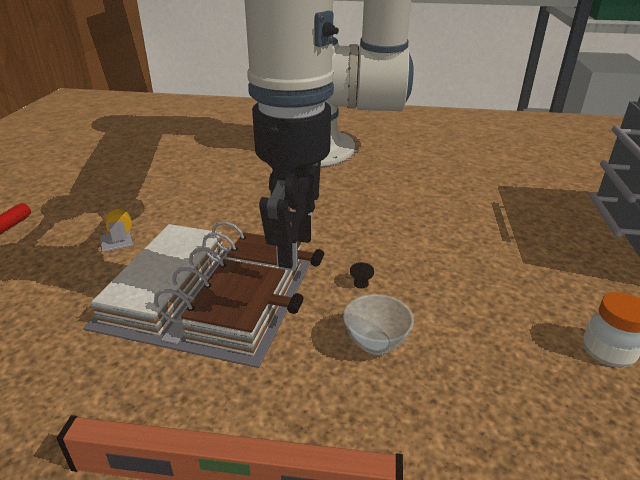

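View pics/top1.png

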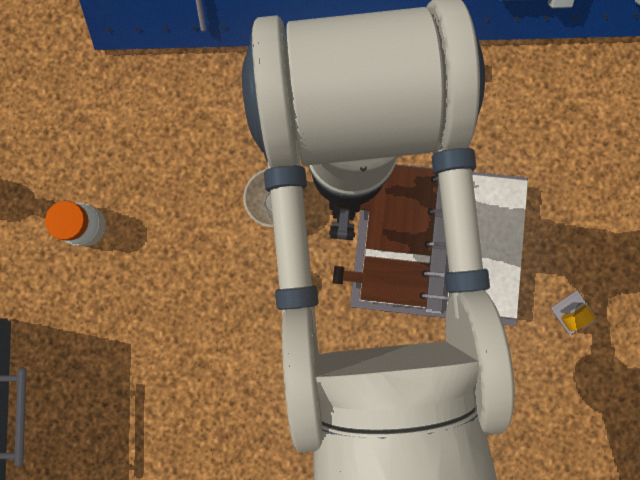

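Call:
play_rows --deltas '[{"translation":[0,0,1],"twist":[0,0,0],"grip":5},{"translation":[0,0,2.5],"twist":[0,0,0],"grip":5},{"translation":[0,0,4],"twist":[0,0,0],"grip":5},{"translation":[0,0,5],"twist":[0,0,0],"grip":5},{"translation":[0,0,5],"twist":[0,0,0],"grip":5},{"translation":[0,0,5],"twist":[0,0,0],"grip":5},{"translation":[0,0,5],"twist":[0,0,0],"grip":5}]'

```text
t: 2.45
tcp_pos: [0.5836, 0.079, 0.0813]
ee_rot: [-180.0, -0.1, -7.2]
ft_force: [-0.3, -0.0, 0.4]
width: 0.0502
```

```bash
python3 - <<'E'
from h import *
s=sense();print(s['t'],s['tcp_pos'],s['ee_rot'],s['width'])
im=camera("scene");cv2.imwrite("pics/scene2.png",cv2.resize(im[180:380,180:440],None,fx=3,fy=3))
E
```

```text
2.45 [0.58360788 0.07898187 0.08128787] [-1.79985030e+02 -8.04577629e-02 -7.15652632e+00] 0.05019197931354864
```

View pics/scene2.png

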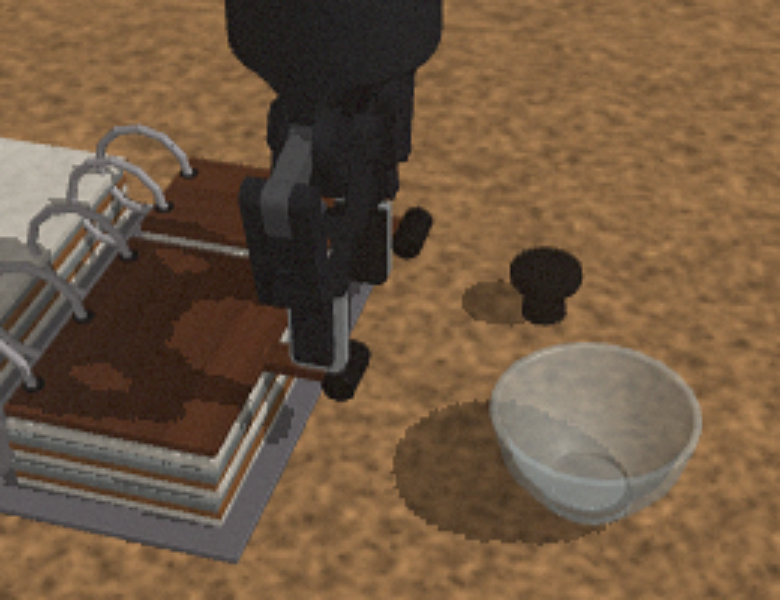

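Call:
play_rows --deltas '[{"translation":[0,0,1],"twist":[0,0,0],"grip":5},{"translation":[0,0,2],"twist":[0,0,0],"grip":5},{"translation":[0,0,3],"twist":[0,0,0],"grip":5},{"translation":[0,0,3.8],"twist":[0,0,0],"grip":5},{"translation":[0,0,4.1],"twist":[0,0,0],"grip":5},{"translation":[0,0,4.1],"twist":[0,0,0],"grip":5},{"translation":[0,0,4.1],"twist":[0,0,0],"grip":5},{"translation":[0,0,4.1],"twist":[0,0,0],"grip":5}]'

```text
t: 3.17
tcp_pos: [0.5836, 0.0795, 0.0398]
ee_rot: [-180.0, -0.0, -7.1]
ft_force: [0.4, -0.5, 0.2]
width: 0.05
```

```bash
python3 - <<'E'
from h import *
s=sense();print(s['t'],s['tcp_pos'],s['ee_rot'],s['width'],s['ft_force'])
im=camera("scene");cv2.imwrite("pics/scene3.png",cv2.resize(im[180:380,180:440],None,fx=3,fy=3))
E
```

```text
3.1667 [0.58356163 0.07952268 0.03975014] [-1.79991852e+02 -4.14672281e-02 -7.10224902e+00] 0.04997836997147286 [ 0.35795586 -0.50467346  0.18272105]
```

View pics/scene3.png

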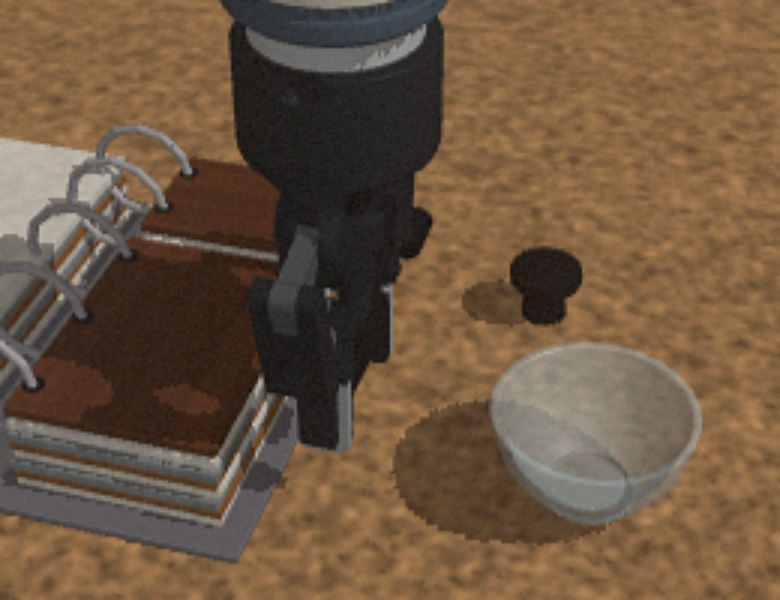

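Fingers straddle the bar, no contact. Closing.

Call:
play_rows --deltas '[{"translation":[0,0,0],"twist":[0,0,0],"grip":3},{"translation":[0,0,0],"twist":[0,0,0],"grip":2},{"translation":[0,0,0],"twist":[0,0,0],"grip":2},{"translation":[0,0,0],"twist":[0,0,0],"grip":2},{"translation":[0,0,0],"twist":[0,0,0],"grip":2},{"translation":[0,0,0],"twist":[0,0,0],"grip":2},{"translation":[0,0,0],"twist":[0,0,0],"grip":2}]' --newtons 40

```text
t: 3.8
tcp_pos: [0.5835, 0.0795, 0.0398]
ee_rot: [-180.0, -0.0, -7.1]
ft_force: [-1.0, 1.3, 4.8]
width: 0.0231
```

```bash
python3 - <<'E'
from h import *
import numpy as np
s=sense();print(s['t'],s['tcp_pos'],s['ee_rot'],s['width'],s['ft_force'],s['ft_torque'])
R=.14
for th in range(0,181,5):
    t=np.radians(th); print(th, "y=%.2f z=%.2f"%(R*100*(1-np.cos(t)),-R*100*np.sin(t)))
E
```

```text
3.8 [0.58348926 0.07949426 0.03983767] [-1.79990159e+02 -4.31421288e-02 -7.10722007e+00] 0.023089611378930622 [-1.046134    1.26706839  4.75618006] [-0.01515879  0.20203918  0.0143136 ]
0 y=0.00 z=-0.00
5 y=0.05 z=-1.22
10 y=0.21 z=-2.43
15 y=0.48 z=-3.62
20 y=0.84 z=-4.79
25 y=1.31 z=-5.92
30 y=1.88 z=-7.00
35 y=2.53 z=-8.03
40 y=3.28 z=-9.00
45 y=4.10 z=-9.90
50 y=5.00 z=-10.72
55 y=5.97 z=-11.47
60 y=7.00 z=-12.12
65 y=8.08 z=-12.69
70 y=9.21 z=-13.16
75 y=10.38 z=-13.52
80 y=11.57 z=-13.79
85 y=12.78 z=-13.95
90 y=14.00 z=-14.00
95 y=15.22 z=-13.95
100 y=16.43 z=-13.79
105 y=17.62 z=-13.52
110 y=18.79 z=-13.16
115 y=19.92 z=-12.69
120 y=21.00 z=-12.12
125 y=22.03 z=-11.47
130 y=23.00 z=-10.72
135 y=23.90 z=-9.90
140 y=24.72 z=-9.00
145 y=25.47 z=-8.03
150 y=26.12 z=-7.00
155 y=26.69 z=-5.92
160 y=27.16 z=-4.79
165 y=27.52 z=-3.62
170 y=27.79 z=-2.43
175 y=27.95 z=-1.22
180 y=28.00 z=-0.00
```

Call:
play_rows --deltas '[{"translation":[0,0.01,-0.6],"twist":[0,0,0],"grip":2},{"translation":[0,0.05,-1.22],"twist":[0,0,0],"grip":2},{"translation":[0,0.21,-2.43],"twist":[0,0,0],"grip":2},{"translation":[0,0.48,-3.62],"twist":[0,0,0],"grip":2},{"translation":[0,0.84,-4.79],"twist":[0,0,0],"grip":2},{"translation":[0,1.31,-5.92],"twist":[0,0,0],"grip":2},{"translation":[0,1.88,-7.0],"twist":[0,0,0],"grip":2},{"translation":[0,1.88,-7.0],"twist":[0,0,0],"grip":2},{"translation":[0,1.88,-7.0],"twist":[0,0,0],"grip":2}]'

```text
t: 4.55
tcp_pos: [0.5809, 0.0603, 0.1101]
ee_rot: [-180.0, -0.0, -7.1]
ft_force: [2.0, -1.0, -1.0]
width: 0.0228
```

```bash
python3 - <<'E'
from h import *
s=sense();print(s['t'],s['tcp_pos'],s['ee_rot'],s['width'],s['ft_force'])
im=camera("scene");cv2.imwrite("pics/scene4.png",cv2.resize(im[130:380,80:440],None,fx=2.2,fy=2.2))
E
```

```text
4.55 [0.58094805 0.06034215 0.11013654] [-1.79976501e+02 -3.43848848e-02 -7.14969644e+00] 0.022849767034038612 [ 2.0188583 -0.9674961 -0.9772267]
```

View pics/scene4.png

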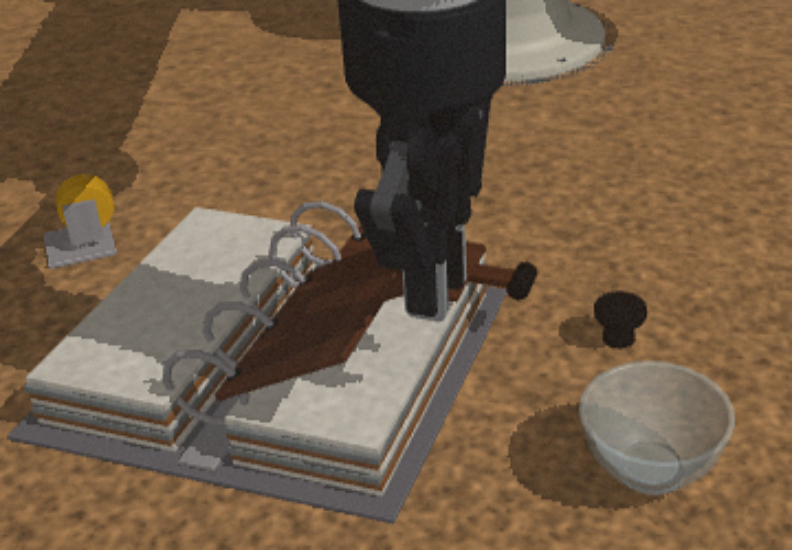

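The leaf lifts (about 30°), forces are low and the narrow leaf lies flat. I'm carrying on along the arc to 120°.

Call:
play_rows --deltas '[{"translation":[0,0.3,-0.5],"twist":[0,0,0],"grip":2},{"translation":[0,0.65,-1.03],"twist":[0,0,0],"grip":2},{"translation":[0,1.4,-2.0],"twist":[0,0,0],"grip":2},{"translation":[0,2.22,-2.9],"twist":[0,0,0],"grip":2},{"translation":[0,3.12,-3.72],"twist":[0,0,0],"grip":2},{"translation":[0,4.09,-4.47],"twist":[0,0,0],"grip":2},{"translation":[0,5.12,-5.12],"twist":[0,0,0],"grip":2},{"translation":[0,6.2,-5.69],"twist":[0,0,0],"grip":2},{"translation":[0,7.33,-6.16],"twist":[0,0,0],"grip":2},{"translation":[0,8.5,-6.52],"twist":[0,0,0],"grip":2},{"translation":[0,9.69,-6.79],"twist":[0,0,0],"grip":2},{"translation":[0,10.9,-6.95],"twist":[0,0,0],"grip":2},{"translation":[0,12.12,-7.0],"twist":[0,0,0],"grip":2},{"translation":[0,13.34,-6.95],"twist":[0,0,0],"grip":2},{"translation":[0,14.55,-6.79],"twist":[0,0,0],"grip":2},{"translation":[0,15.74,-6.52],"twist":[0,0,0],"grip":2},{"translation":[0,16.91,-6.16],"twist":[0,0,0],"grip":2},{"translation":[0,16.91,-6.16],"twist":[0,0,0],"grip":2},{"translation":[0,16.91,-6.16],"twist":[0,0,0],"grip":2}]'

```text
t: 6.18
tcp_pos: [0.5596, -0.1091, 0.1713]
ee_rot: [179.9, -0.0, -7.2]
ft_force: [-1.7, 0.1, 5.9]
width: 0.0229
```

```bash
python3 - <<'E'
from h import *
s=sense();print(s['t'],s['tcp_pos'],s['ee_rot'],s['width'],s['ft_force'])
im=camera("scene");cv2.imwrite("pics/scene5.png",cv2.resize(im[80:380,60:440],None,fx=2,fy=2))
E
```

```text
6.1833 [ 0.55955523 -0.10909558  0.17126354] [ 1.79908137e+02 -4.11373481e-03 -7.22429032e+00] 0.022905952808427853 [-1.65941809  0.09391275  5.89725138]
```

View pics/scene5.png

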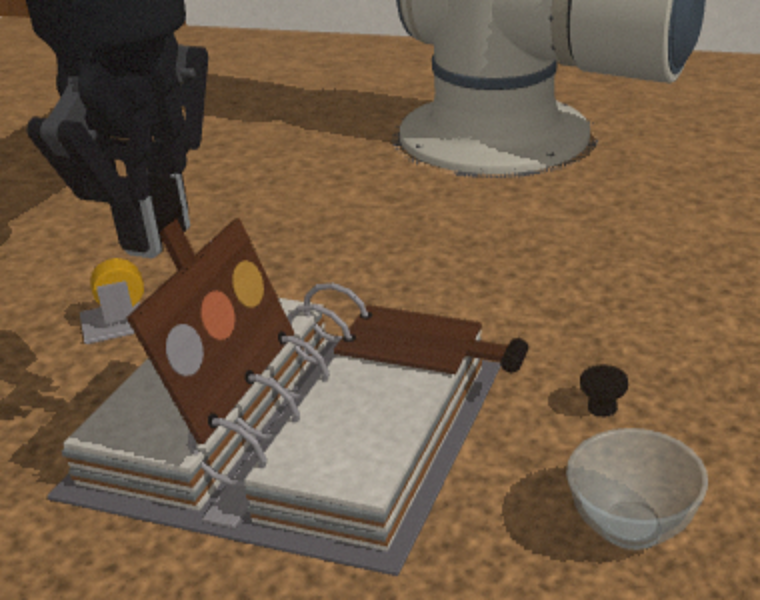

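Call:
play_rows --deltas '[{"translation":[0,0.55,0.22],"twist":[0,0,0],"grip":2},{"translation":[0,1.13,0.47],"twist":[0,0,0],"grip":2},{"translation":[0,2.21,1.04],"twist":[0,0,0],"grip":2},{"translation":[0,3.24,1.69],"twist":[0,0,0],"grip":2},{"translation":[0,4.21,2.44],"twist":[0,0,0],"grip":2},{"translation":[0,5.11,3.26],"twist":[0,0,0],"grip":2},{"translation":[0,5.93,4.16],"twist":[0,0,0],"grip":2},{"translation":[0,6.68,5.13],"twist":[0,0,0],"grip":2},{"translation":[0,7.33,6.16],"twist":[0,0,0],"grip":2},{"translation":[0,7.9,7.24],"twist":[0,0,0],"grip":2},{"translation":[0,8.37,8.37],"twist":[0,0,0],"grip":2},{"translation":[0,8.73,9.54],"twist":[0,0,0],"grip":2},{"translation":[0,9.0,10.73],"twist":[0,0,0],"grip":2},{"translation":[0,9.16,11.94],"twist":[0,0,0],"grip":2},{"translation":[0,9.2,12.6],"twist":[0,0,0],"grip":2},{"translation":[0,9.21,13.1],"twist":[0,0,0],"grip":2},{"translation":[0,9.21,13.1],"twist":[0,0,0],"grip":2},{"translation":[0,9.21,13.1],"twist":[0,0,0],"grip":2}]'

```text
t: 7.73
tcp_pos: [0.5479, -0.2001, 0.0386]
ee_rot: [179.9, 0.1, -7.2]
ft_force: [-1.9, -5.1, 2.8]
width: 0.023
```

```bash
python3 - <<'E'
from h import *
s=sense();print(s['t'],s['tcp_pos'],s['ee_rot'],s['width'],s['ft_force'])
im=camera("scene");cv2.imwrite("pics/scene6.png",cv2.resize(im[80:380,0:380],None,fx=2,fy=2))
E
```

```text
7.7333 [ 0.54794272 -0.2000864   0.03859605] [ 1.79871572e+02  5.85922629e-02 -7.16675395e+00] 0.022993317946990173 [-1.90065629 -5.14779161  2.81711896]
```

View pics/scene6.png

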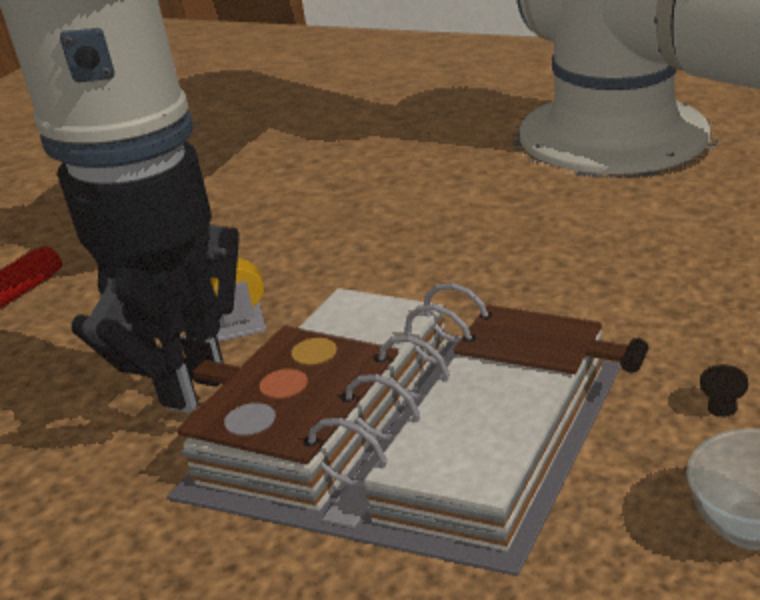

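Flat with three discs showing. I'm opening moderately and then lifting straight up.

Call:
play_rows --deltas '[{"translation":[0,0,0],"twist":[0,0,0],"grip":3},{"translation":[0,0,0],"twist":[0,0,0],"grip":5},{"translation":[0,0,0],"twist":[0,0,0],"grip":5},{"translation":[0,0,0],"twist":[0,0,0],"grip":5},{"translation":[0,0,0],"twist":[0,0,0],"grip":5},{"translation":[0,0,0],"twist":[0,0,0],"grip":5},{"translation":[0,0,-0.5],"twist":[0,0,0],"grip":5},{"translation":[0,0,-1.5],"twist":[0,0,0],"grip":5},{"translation":[0,0,-3],"twist":[0,0,0],"grip":5},{"translation":[0,0,-5],"twist":[0,0,0],"grip":5},{"translation":[0,0,-7],"twist":[0,0,0],"grip":5},{"translation":[0,0,-9],"twist":[0,0,0],"grip":5},{"translation":[0,0,-11],"twist":[0,0,0],"grip":5},{"translation":[0,0,-12.5],"twist":[0,0,0],"grip":5},{"translation":[0,0,-13],"twist":[0,0,0],"grip":5},{"translation":[0,0,-13],"twist":[0,0,0],"grip":5},{"translation":[0,0,-13],"twist":[0,0,0],"grip":5},{"translation":[0,0,-13],"twist":[0,0,0],"grip":5}]'

```text
t: 9.28
tcp_pos: [0.5481, -0.1982, 0.1685]
ee_rot: [-180.0, 0.1, -7.1]
ft_force: [-0.1, -1.1, -0.6]
width: 0.0498
```

```bash
python3 - <<'E'
from h import *
s=sense();print(s['t'],s['tcp_pos'],s['width'],s['ft_force'],abs(s['qvel']).max())
im=camera("scene");cv2.imwrite("pics/scene7.png",im)
E
```

```text
9.2833 [ 0.54811227 -0.1981531   0.16846239] 0.04978290102847757 [-0.14275422 -1.0648283  -0.56710092] 0.5179927186279367
```

View pics/scene7.png

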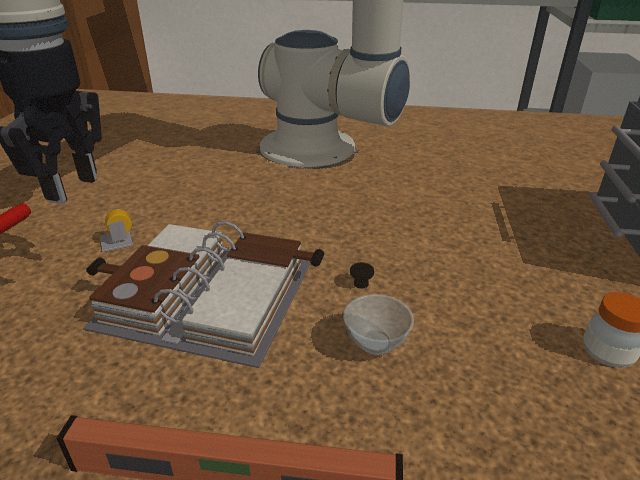

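The picture shows the wide leaf flat with its three discs up and its pull at about (96,267). The narrow pull is unchanged at (317,257), and the gripper is clear of everything.

```bash
python3 - <<'E'
from rig import *
print(finish_job())
E
```

```text
the job is handed in; nothing more can be done
None
```

I turned the wide leaf over its rings by pinching the pull on its two ends. It lay flat on the other side before I let go, and I then lifted the gripper straight up about 13 cm.

- **Last picture:** the wide leaf lies flat on the far stack with all three discs showing. The narrow leaf and its pull are where they started, and the bowl, knob and other objects look undisturbed.
- **Time and forces:** the last reading before hand-in was at 9.3 s, well under the 37 s limit. The wrist force at the end of each move stayed below about 7 N.
- **Failed checks:** none failed or disagreed. I judged the leaf flat from the picture and the pull's end position, as its angle cannot be read directly.

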